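# Select the three-stud speed on a tube roller

## Task

The small tube roller on the desk is in park: its gear lever stands in the short middle slot of the H-shaped gate. With the fingertips, gently push the lever - without gripping it - out into the cross channel and along it, then fully home to the end of the speed slot whose tag carries three studs, without putting it into any other speed slot on the way. Leave the tube on the rollers and the things standing round the machine where they are.

Things in the scene. Friction and masses are not known exactly. Their poses are not given: they have to be found in the camera images.
- roller_drive: Drive housing of the tube roller, fixed to the desk: white box 140 (x) x 124 (y) x 113 mm high, its top a flat aluminium gate plate; behind it (+x) a roller bed 125 x 150 mm, 75 mm high, with a test tube on two rollers. Origin: on the desk under the gate's centre; x points from the lever end to the rollers ('far'), y left, z up. Yaw about 10 to 60 degrees.
- gate_centre (a point): Centre of the gate plate's top, 113 mm above the desk, axes as the housing. Cut-outs, all 16 mm wide: a cross channel along y at x = 0; columns at y = +28 and y = -28 mm, each with a far (+x) and a near (-x) speed slot; at y = 0 a near slot only: park. Slots end at x = +30 / -30 mm, so the 12 mm thick shaft's axis reaches x = 24 and -24, y = 30 and -30 mm, with 2 mm play each side.
- channel_left (a point): Left end of the cross channel: shaft axis position in line with the left column (y = +28 mm from the gate's centre), at the plate's top. A lever pushed against the channel's end wall stands in line with the column; one pushed far (+x) out of park, against the channel's wall, stands in line with the channel.
- channel_right (a point): The same at the right end of the cross channel (y = -28 mm from the gate's centre).
- lever_knob (a point): Middle of the lever's black barrel-shaped knob, 30 mm diameter, 40 mm tall along the lever. The lever pivots both ways about a point 20 mm above the desk under the gate's centre; the knob's middle lies 160 mm from it, so the knob moves 1.8 times as far as the shaft in the gate: about 50 mm from the middle to either column, 43 mm from the channel to a slot's end. z points up along the lever.
- lever_shaft (a point): Point on the axis of the lever 90 mm from its pivot, where the 12 mm thick steel shaft passes the gate plate.
- lever_cross (a joint): Sideways angle of the lever, rad: 0 in the middle, positive to the housing's +y (left); about 0.30 to 0.32 in the left column, -0.30 to -0.32 in the right. Friction only, no spring (about 1.6 N at the knob); it stays where it is left.
- lever_row (a joint): Fore-and-aft angle of the lever, rad: 0 in the cross channel, positive to the housing's +x (far), about +0.25 at the end of a far slot, -0.25 at the end of a near slot. Friction only, no spring (about 1.6 N at the knob); it stays where it is left.
- tag_1: A thin square tag, 28 x 28 x 2 mm, white with dark round studs (9 mm across, 3 mm high, 13 mm apart), fixed on the gate plate just beyond the closed end of one of the four speed slots; it bears one stud in the middle. Origin: centre of its underside, on the plate's top. Which slot it marks changes from run to run.
- tag_2: A thin square tag, 28 x 28 x 2 mm, white with dark round studs (9 mm across, 3 mm high, 13 mm apart), fixed on the gate plate just beyond the closed end of one of the four speed slots; it bears two studs side by side. Origin: centre of its underside, on the plate's top. Which slot it marks changes from run to run.
- tag_3: A thin square tag, 28 x 28 x 2 mm, white with dark round studs (9 mm across, 3 mm high, 13 mm apart), fixed on the gate plate just beyond the closed end of one of the four speed slots; it bears three studs in a triangle: it marks the wanted slot. Origin: centre of its underside, on the plate's top. Which slot it marks changes from run to run.
- tag_4: A thin square tag, 28 x 28 x 2 mm, white with dark round studs (9 mm across, 3 mm high, 13 mm apart), fixed on the gate plate just beyond the closed end of one of the four speed slots; it bears four studs in a square. Origin: centre of its underside, on the plate's top. Which slot it marks changes from run to run.
- tube: Glass test tube, 19 mm thick, 104 mm long, lying loose in the groove between the rollers, along the housing's y; top 80 mm above the desk. Origin: centre of its closed end.
- dropper_a: Amber dropper bottle with a black teat, 34 mm wide, 102 mm tall, loose, to the right of the housing. Origin: centre of its underside.
- dropper_b: Amber dropper bottle with a red teat, 34 mm wide, 102 mm tall, loose, to the left of the housing. Origin: centre of its underside.
- cup: Clear specimen cup, 67 mm wide, 68 mm tall, loose, left of the housing. Origin: centre of its underside.
- timer: White mechanical timer with a dial, 60 x 66 x 42 mm, loose, left of the housing. Origin: centre of its underside.

How it is judged:
By the outcome, as a careful person would: the job done as asked, in the order asked, and still so for the second after the job is handed in, with the robot touching nothing.
It also fails if it takes over 48 s, if anything falls off the work surface, if the arm or the gripper's body presses on something with over 40 N, if the wrist force passes 120 N, or if a joint passes its speed limit or range.

## Robot

A 7-joint arm with a two-finger parallel gripper is mounted at the origin on a cart in front of the work surface, level with it; the furniture and walls round the work are solid. World frame = base frame: x ahead of the robot, y to its left, z up, the work surface at z = 0. Lengths are in m, angles in rad, forces in N, time in s.
With the tool pointing down it reaches from about 0.35 to 0.9 m from the base axis. Payload 7.2 kg.
Tool frame: the origin (TCP) lies where the fingers leave the gripper's body, on its centre line; the fingertips stand 80 mm ahead of it and the grasp point (between the pads) lies 61 mm ahead of it; z points along the fingers, y is the line along which they close (so a half turn about z gives the same grasp; the last joint's range is limited). The gripper opens to 88 mm and grips with 3 to 60 N. Pads are 20 mm wide; open, the fingers measure 115 mm over their backs; the gripper's body (75 mm by 178 mm) begins 61 mm behind the grasp point.
Start: joints at [1.263, 0.411, -0.013, 1.596, 0.006, 1.134, -0.082], TCP at [0.148, -0.607, 0.303] pointing down, gripper open.
Joint ranges: [-2.95, 2.95], [-0.29, 1.99], [-1.47, 1.44], [0.14, 2.54], [-1.03, 4.17], [0.13, 1.85], [-2.86, 2.86]. Speed limits (rad/s): [2.39, 2.39, 3.01, 3.01, 3.14, 3.14, 3.14].

## Interface

Orientations are given as a rotation vector (axis times angle).
In Python, from workcell import robot gives the robot as it stands.
- The arm moves only by the tool send_rows, never from a script. Its argument "plan" is a list of rows, each a list of 3 entries, a list of its own where there are three numbers: the finger opening in mm, from 0 to 87.8, then the shift along the tool's x, y, z normalised to -1 to 1, where 1 is 300 mm, then the turn about the tool's z normalised to -1 to 1, where 1 is 2 pi rad. A call has 1 to 12 rows; each row is the pose to reach, as a shift and turn from the pose commanded when the call began, along the tool's axes at that moment, turning the shorter way round; what a row does not reach only later rows make up. A row lasts 1/12 s, in which the tool goes at most 41.7 mm and 7.16 degrees, less where a joint would pass 70% of its speed; a pose out of reach is approached as far as the arm can. A call with a number of a shift or a turn outside -1 to 1 is refused whole. A call with a gripper value outside its range is refused whole. The fingers move at their own pace and stop on an object; the grip force is fixed at half the most. Time passes only in rows, so rows that repeat a pose let the fingers close. It gives the time, the measured TCP pose, the force, the opening and the grip force at its end, in the units of the state.
- robot.get_state(): the state, without advancing time (a new reading comes with each control period).
- robot.capture(name): name is "scene" or "top" or "wrist"; returns a dict with "image" (400x640x3 uint8, blue, green, red), "vertical_fov" (degrees; the focal length in pixels is half the picture's height over the tangent of half this angle, whatever the lens; pixels are square), "cx", "cy" (the principal point, pixels), "distortion" ([k1, k2, p1, p2, k3] as OpenCV has them; the pictures are not rectified), "cam_to_world" (4x4, takes a point from camera to world coordinates). Camera axes: x right, y down, z forward; pixel columns grow to the right and rows downward; lengths in m; the calibration is good to about 2 mm. A picture is of the moment at which its call begins. There is no depth.
- robot.hand_in(): hands the job in; it is judged then, once.
The state is a dict: "clock": time; "q": joint angles; "dq": joint speeds; "joint_efforts": joint torques, N m; "tool_pos": TCP position; "ee_rot": TCP orientation; "ft_force": force on the tool from outside, world axes, zero at the start; "ft_torque": the same for the moment, N m; "finger_gap": opening from 0.0 (shut) to 1.0 (fully open); "grasp_force": force on a finger pad.
Only numpy, scipy, OpenCV 4.12 (cv2) and the standard library are available. Lean on these libraries where they do the work, as an engineer would, in place of code of your own. Each camera call takes 0.05 s, during which the arm holds its last target. There are 200 camera calls.

## Working session

There is one attempt and no reset: what is moved stays moved. The work goes in short steps, Python scripts to look and compute and a tool call to move; the robot and the scene stay as the last step left them, time stands still between calls to the robot, and variables do not carry over. Pictures are saved under pics/ and viewed, at most 10 in all, crops included, and the job is handed in when it is done.

Besides the shell and the picture viewer there is one more tool, called by a JSON object that holds its "method" and its "body", one argument or row to a line. send_rows: Moves the arm, as the interface text tells. Its arguments: {"type":"object","properties":{"plan":{"type":"array","items":{"type":"array"}}},"required":["plan"]}

```bash
mkdir -p pics
cat > h.py <<'E'
import numpy as np, cv2, pickle
from workcell import robot
def K(c):
    f=200/np.tan(np.radians(c["vertical_fov"])/2)
    return np.array([[f,0,c["cx"]],[0,f,c["cy"]],[0,0,1.]])
def grab(n,tag):
    c=robot.capture(n); cv2.imwrite(f"pics/{tag}.png",c["image"]); pickle.dump(dict(c),open(f"{tag}.pkl","wb")); return c
def ray(c,uv):
    p=cv2.undistortPoints(np.array([[uv]],float),K(c),np.array(c["distortion"],float))[0,0]
    T=np.array(c["cam_to_world"]); return T[:3,3],T[:3,:3]@np.array([p[0],p[1],1])
def atz(c,uv,z):
    o,d=ray(c,uv); return o+d*(z-o[2])/d[2]
def proj(c,P):
    T=np.linalg.inv(np.array(c["cam_to_world"])); P=np.atleast_2d(P)
    return cv2.projectPoints(P.astype(float),cv2.Rodrigues(T[:3,:3])[0],T[:3,3],K(c),np.array(c["distortion"],float))[0][:,0]
E
python3 - <<'E'
from h import *
for n in("scene","top"):
    c=grab(n,n+"0"); print(np.round(c["cam_to_world"],3).tolist())
s=robot.get_state(); print(s["tool_pos"],s["ee_rot"],s["clock"])
E
```

```text
[[0.541, -0.649, 0.535, 0.06], [-0.841, -0.409, 0.355, 0.09], [-0.012, -0.642, -0.766, 0.77], [0.0, 0.0, 0.0, 1.0]]
[[-0.02, -0.988, 0.154, 0.369], [-1.0, 0.018, -0.013, 0.402], [0.01, -0.155, -0.988, 0.957], [0.0, 0.0, 0.0, 1.0]]
[ 0.14833459 -0.60679849  0.30187652] [-3.11763769e+00 -3.75680910e-01  4.42346394e-04] 0.1
```

View pics/top0.png

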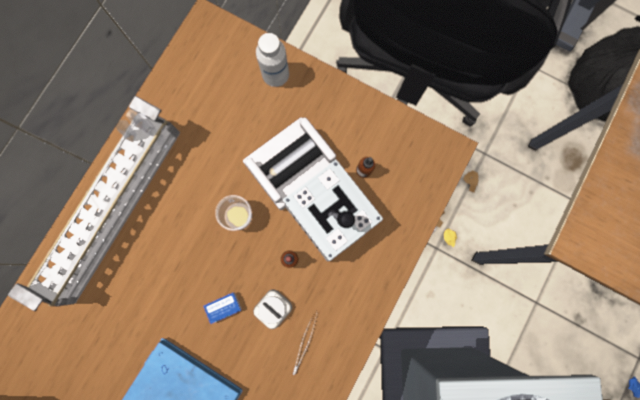

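View pics/scene0.png

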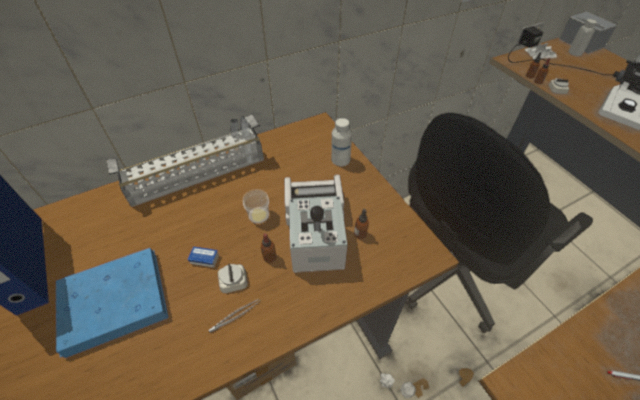

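Run:
```python
from h import *
for n,(a,b,x,y) in {"top0":(235,110,160,160),"scene0":(240,170,140,110)}.items():
    im=cv2.imread(f"pics/{n}.png")[b:b+y,a:a+x]
    s=5 if y>120 else 5
    s=3.75 if y>120 else 5
    cv2.imwrite(f"pics/{n}c.png",cv2.resize(im,None,fx=s,fy=s,interpolation=cv2.INTER_CUBIC))
```

```text
(no output)
```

View pics/top0c.png

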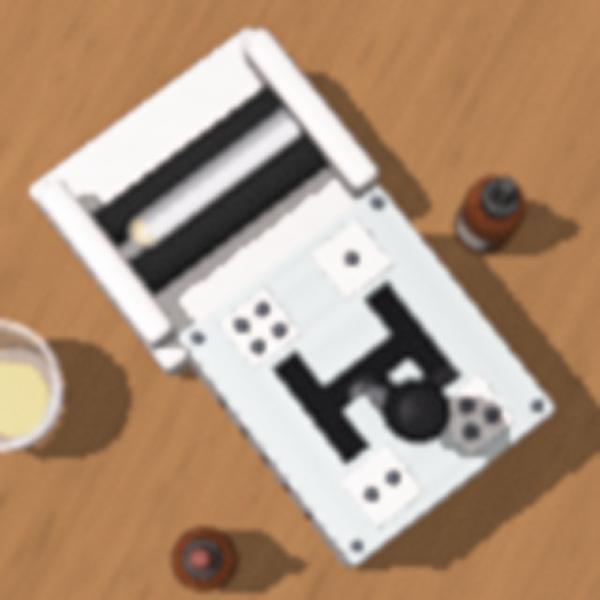

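View pics/scene0c.png

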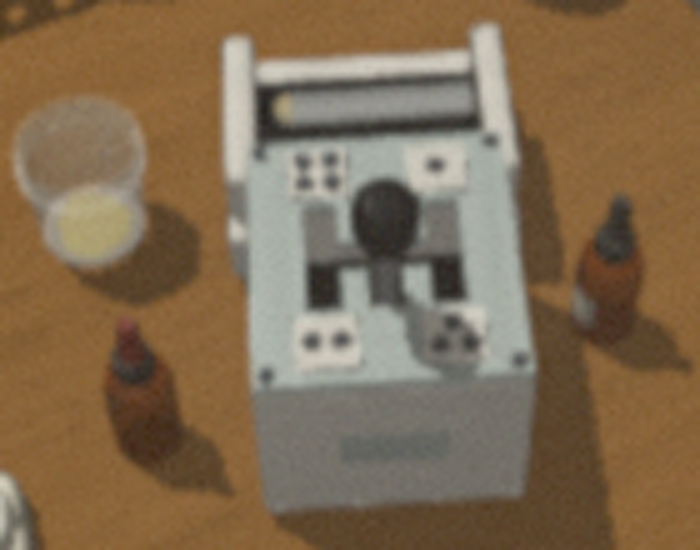

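Top crop: tag_3 (triangle) is at the near right, at about (473,418). The others are tag_1 (352,259) far right, tag_4 (260,328) far left and tag_2 (382,485) near left. The knob is at (417,410), and the scene crop agrees. So the path is far, then right, then near.

```bash
cat > pose.py <<'E'
from h import *
from scipy.optimize import least_squares
ct,cs=[pickle.load(open(f"{n}0.pkl","rb")) for n in("top","scene")]
T=np.array([[352,259],[260,328],[382,485],[473,418],[197,338],[377,203],[537,406],[357,546]])/3.75+[235,110]
S=np.array([[435,164],[319,172],[328,340],[456,334],[260,154],[490,141],[520,360],[266,375]])/5+[240,170]
def model(p):
    x0,y0,a,d,sx,sy,cx=p
    L=np.array([[d,-28],[d,28],[-d,28],[-d,-28],[cx+sx,sy],[cx+sx,-sy],[cx-sx,-sy],[cx-sx,sy]])/1000
    z=np.r_[[.116]*4,[.113]*4]
    c,s=np.cos(a),np.sin(a)
    return np.c_[x0/1000+c*L[:,0]-s*L[:,1],y0/1000+s*L[:,0]+c*L[:,1],z]
g=atz(ct,T[:4].mean(0),.115)*1000
for C in([(ct,T)],[(cs,S)],[(ct,T),(cs,S)]):
    r=least_squares(lambda p:np.concatenate([(proj(c,model(p))-o).ravel() for c,o in C]),[g[0],g[1],.6,46,62,54,0],x_scale=[10,10,.1,5,5,5,5])
    print(np.round(r.x,3),"rms",np.sqrt(np.mean(r.fun**2)))
E
python3 - <<'E'
from pose import *
from scipy.spatial.transform import Rotation as R
s=robot.get_state(); M=R.from_rotvec(s["ee_rot"]).as_matrix(); print(M.round(3)); print(s["ft_force"],s["finger_gap"])
print("tool x heading",np.arctan2(M[1,0],M[0,0]))
# knob check
x0,y0,a=r.x[:3]; k=np.array([-np.sin(.25)*.16,0,.02+.16*np.cos(.25)])
W=[x0/1e3+np.cos(a)*k[0],y0/1e3+np.sin(a)*k[0],k[2]]
print(W,proj(ct,W),np.array([417,410])/3.75+[235,110],proj(cs,W),np.array([385,218])/5+[240,170])
E
```

```text
[4.76020e+02 3.62247e+02 6.32000e-01 4.79910e+01 6.29310e+01 5.49710e+01
 7.40000e-02] rms 0.23634187034812956
[477.836 361.554   0.635  48.093  62.651  54.939   0.674] rms 0.1428623092357984
[4.76637e+02 3.61910e+02 6.34000e-01 4.79970e+01 6.27990e+01 5.49480e+01
 2.63000e-01] rms 0.40226310574280516
[[ 0.971  0.238 -0.   ]
 [ 0.238 -0.971  0.001]
 [-0.    -0.001 -1.   ]]
[-0.85019071 -0.76385821 -0.90793081] 0.9991535244039235
tool x heading 0.23984719928848006
[np.float64(0.4447353449689296), np.float64(0.3384749953837545), np.float64(0.17502598747370315)] [[349.10747193 222.92834023]] [346.2        219.33333333] [[317.4254295 218.0845851]] [317.  213.6]
```

```bash
cat > nav.py <<'E'
from h import *
from scipy.spatial.transform import Rotation as R
G=np.array([.4767,.3619]); A=.634
def hx(x,y,z): c,s=np.cos(A),np.sin(A); return np.array([G[0]+(c*x-s*y)/1e3,G[1]+(s*x+c*y)/1e3,z])
def units(s,t): return (R.from_rotvec(s["ee_rot"]).as_matrix().T@(t-s["tool_pos"])/.3).round(3)
def inh(p): d=(np.array(p)[:2]-G)*1e3; c,s=np.cos(A),np.sin(A); return np.array([c*d[0]+s*d[1],-s*d[0]+c*d[1],p[2]*1e3]).round(1)
def knob(row,cr): 
    return hx(160*np.sin(row)*np.cos(cr),160*np.sin(cr),.02+.16*np.cos(row)*np.cos(cr))
E
python3 - <<'E'
from nav import *
ct,cs=[pickle.load(open(f"{n}0.pkl","rb")) for n in("top","scene")]
from scipy.optimize import least_squares
o=[np.array([417,410])/3.75+[235,110],np.array([385,218])/5+[240,170]]
r=least_squares(lambda p:np.r_[(proj(ct,knob(*p))[0]-o[0]),(proj(cs,knob(*p))[0]-o[1])],[-.25,0]);print(r.x,r.fun)
s=robot.get_state()
for w in([.45,-.3,.31],[.55,.0,.31],hx(-90,0,.31)): print(units(s,np.array(w)))
E
```

```text
[-0.19600411  0.00233981] [-0.28120801 -0.42424141 -0.00355025  0.70513415]
[ 1.22  -0.755 -0.026]
[ 1.781 -1.647 -0.025]
[ 1.553 -2.761 -0.023]
```

{"method": "send_rows", "body": {
  "plan": [
    [0,[0.11,-0.08,-0.02],-0.015],
    [0,[0.22,-0.16,-0.02],-0.03],
    [0,[0.33,-0.25,-0.02],-0.045],
    [0,[0.44,-0.33,-0.02],-0.0627],
    [0,[0.55,-0.41,-0.02],-0.0627],
    [0,[0.66,-0.5,-0.02],-0.0627],
    [0,[0.77,-0.58,-0.02],-0.0627],
    [0,[0.88,-0.66,-0.02],-0.0627],
    [0,[0.99,-0.75,-0.02],-0.0627],
    [0,[0.99,-0.85,-0.02],-0.0627],
    [0,[0.99,-0.95,-0.02],-0.0627]
  ]
}}

```text
clock: 1.02
tool_pos: [0.3704, -0.2572, 0.3081]
ee_rot: [-2.983, -0.984, -0.0]
ft_force: [0.2, 0.4, -0.3]
finger_gap: 0.205
grasp_force: 0.0
```

Run:
```python
from nav import *
s=robot.get_state();print(s["tool_pos"],s["q"].round(2),s["clock"],s["finger_gap"])
M=R.from_rotvec(s["ee_rot"]).as_matrix();print("heading err",A-np.arctan2(M[1,0],M[0,0]))
for w in([.54,.0,.31],hx(-90,0,.31)): print(units(s,np.array(w)))
```

```text
[ 0.37038611 -0.25721644  0.30813859] [ 0.8   0.13 -0.32  1.97  0.05  1.05 -0.48] 1.0167 0.20495078955456086
heading err -0.0032408179182898955
[ 0.965 -0.353 -0.005]
[ 1.213 -1.449 -0.004]
```

{"method": "send_rows", "body": {
  "plan": [
    [0,[0.11,-0.07,0],0],
    [0,[0.22,-0.14,0],0],
    [0,[0.33,-0.21,0],0],
    [0,[0.44,-0.28,0],0],
    [0,[0.55,-0.36,0],0],
    [0,[0.65,-0.44,0],0],
    [0,[0.75,-0.53,0],0],
    [0,[0.83,-0.63,0],0],
    [0,[0.9,-0.74,0],0],
    [0,[0.95,-0.86,0],0],
    [0,[0.99,-0.98,0],0],
    [0,[0.99,-0.98,0],0]
  ]
}}

```text
clock: 2.02
tool_pos: [0.4317, 0.1602, 0.3089]
ee_rot: [-2.978, -0.992, -0.001]
ft_force: [-0.3, 0.6, 0.3]
finger_gap: 0.005
grasp_force: 0.0
```

Run:
```python
from nav import *
s=robot.get_state();print(s["tool_pos"],s["q"].round(2),s["clock"],s["finger_gap"])
M=R.from_rotvec(s["ee_rot"]).as_matrix();print("heading err",A-np.arctan2(M[1,0],M[0,0]))
for w in(hx(-90,0,.31),hx(-90,0,.245)): print(units(s,np.array(w)))
```

```text
[0.43167618 0.16016419 0.30894977] [ 0.15  0.18 -0.68  1.93  0.13  1.07 -1.51] 2.0167 0.0051182820688362475
heading err -0.009103198743904306
[ 0.223 -0.451 -0.002]
[ 0.223 -0.45   0.215]
```

{"method": "send_rows", "body": {
  "plan": [
    [0,[0.05,-0.11,0],0],
    [0,[0.11,-0.22,0],0],
    [0,[0.17,-0.33,0],0],
    [0,[0.21,-0.42,0],0],
    [0,[0.223,-0.45,0],0.0014],
    [0,[0.223,-0.45,0],0.0014],
    [0,[0.223,-0.45,0.07],0.0014],
    [0,[0.223,-0.45,0.14],0.0014],
    [0,[0.223,-0.45,0.2],0.0014],
    [0,[0.223,-0.45,0.215],0.0014],
    [0,[0.223,-0.45,0.215],0.0014]
  ]
}}

```text
clock: 2.93
tool_pos: [0.4084, 0.2997, 0.2429]
ee_rot: [2.989, 0.964, -0.005]
ft_force: [0.4, -0.1, 0.3]
finger_gap: 0.005
grasp_force: 0.0
```

Run:
```python
from nav import *
s=robot.get_state();print(inh(s["tool_pos"]),s["clock"],s["ft_force"])
M=R.from_rotvec(s["ee_rot"]).as_matrix();print("heading err",A-np.arctan2(M[1,0],M[0,0]))
grab("scene","s1"); im=cv2.imread("pics/s1.png")[130:290,220:430]; cv2.imwrite("pics/s1c.png",cv2.resize(im,None,fx=3.5,fy=3.5,interpolation=2))
```

```text
[-91.8  -9.7 242.9] 2.9333 [ 0.40878036 -0.10945652  0.27105757]
heading err 0.010097688609192024
```

View pics/s1c.png

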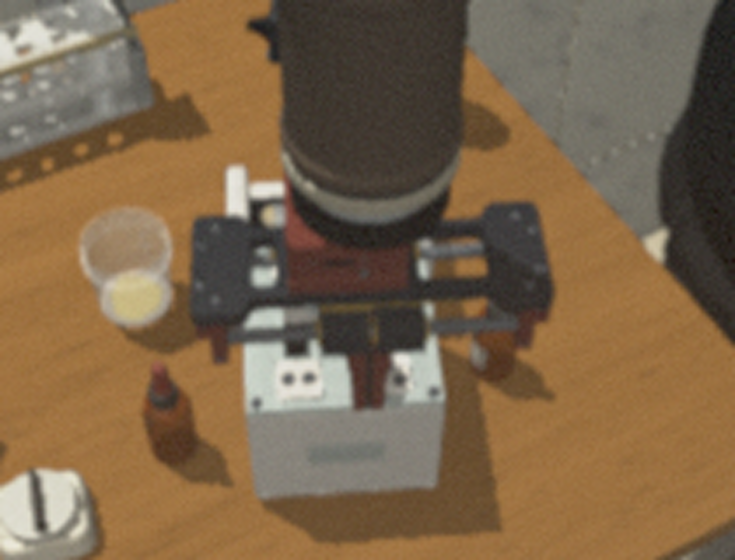

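Scene crop: the closed fingers stand at the near edge in front of the knob, at about (370,380), about 10 mm too far right. I'll correct that, then push far slowly.

{"method": "send_rows", "body": {
  "plan": [
    [0,[0,-0.032,0],-0.0016],
    [0,[0.05,-0.033,0],-0.0016],
    [0,[0.1,-0.034,0],-0.0016],
    [0,[0.12,-0.034,0],-0.0016],
    [0,[0.14,-0.034,0],-0.0016],
    [0,[0.16,-0.034,0],-0.0016],
    [0,[0.18,-0.034,0],-0.0016],
    [0,[0.195,-0.034,0],-0.0016],
    [0,[0.21,-0.034,0],-0.0016],
    [0,[0.215,-0.034,0],-0.0016],
    [0,[0.22,-0.034,0],-0.0016],
    [0,[0.22,-0.034,0],-0.0016]
  ]
}}

```text
clock: 3.98
tool_pos: [0.456, 0.3485, 0.2441]
ee_rot: [-2.984, -0.981, 0.0]
ft_force: [-1.4, 0.0, 1.0]
finger_gap: 0.002
grasp_force: 0.7
```

Run:
```python
from nav import *
s=robot.get_state();print(inh(s["tool_pos"]),s["clock"],s["ft_force"])
M=R.from_rotvec(s["ee_rot"]).as_matrix();print("heading err",A-np.arctan2(M[1,0],M[0,0]))
```

```text
[-24.6   1.4 244.1] 3.9833 [-1.42917024  0.01007089  0.95232758]
heading err -0.0011058307104111487
```

{"method": "send_rows", "body": {
  "plan": [
    [0,[0.005,0.004,0],0],
    [0,[0.01,0.004,0],0],
    [0,[0.01,0.004,0],0],
    [0,[0.01,0.004,0],0]
  ]
}}

```text
clock: 4.32
tool_pos: [0.4591, 0.3492, 0.2442]
ee_rot: [-2.984, -0.981, -0.0]
ft_force: [-1.7, 1.0, 0.0]
finger_gap: 0.005
grasp_force: 0.7
```

Run:
```python
from nav import *
s=robot.get_state();print(inh(s["tool_pos"]),s["clock"],s["ft_force"])
```

```text
[-2.170e+01  2.000e-01  2.442e+02] 4.3167 [-1.68809374  0.99972843  0.04970911]
```

{"method": "send_rows", "body": {
  "plan": [
    [0,[0.004,0,0],0],
    [0,[0.008,0,0],0],
    [0,[0.008,0,0],0]
  ]
}}

```text
clock: 4.57
tool_pos: [0.4609, 0.3505, 0.2441]
ee_rot: [2.984, 0.981, -0.001]
ft_force: [-3.6, -1.4, 2.5]
finger_gap: 0.005
grasp_force: 1.8
```

{"method": "send_rows", "body": {
  "plan": [
    [0,[-0.04,0,0],0],
    [0,[-0.08,0,0],0],
    [0,[-0.08,-0.06,0],0],
    [0,[-0.08,-0.12,0],0],
    [0,[-0.08,-0.17,0],0],
    [0,[-0.08,-0.17,0],0],
    [0,[-0.02,-0.17,0],0],
    [0,[0.04,-0.17,0],0],
    [0,[0.073,-0.17,0],0],
    [0,[0.073,-0.17,0],0],
    [0,[0.073,-0.17,0],0]
  ]
}}

```text
clock: 5.48
tool_pos: [0.4486, 0.4041, 0.2436]
ee_rot: [2.985, 0.98, -0.001]
ft_force: [-0.4, 0.6, 0.3]
finger_gap: 0.006
grasp_force: 0.0
```

Run:
```python
from nav import *
s=robot.get_state();print(inh(s["tool_pos"]),s["clock"],s["ft_force"])
grab("scene","s2"); im=cv2.imread("pics/s2.png")[130:290,220:430]; cv2.imwrite("pics/s2c.png",cv2.resize(im,None,fx=3.5,fy=3.5,interpolation=2))
```

```text
[  2.4  50.6 243.6] 5.4833 [-0.35512437  0.61345079  0.26468572]
```

View pics/s2c.png

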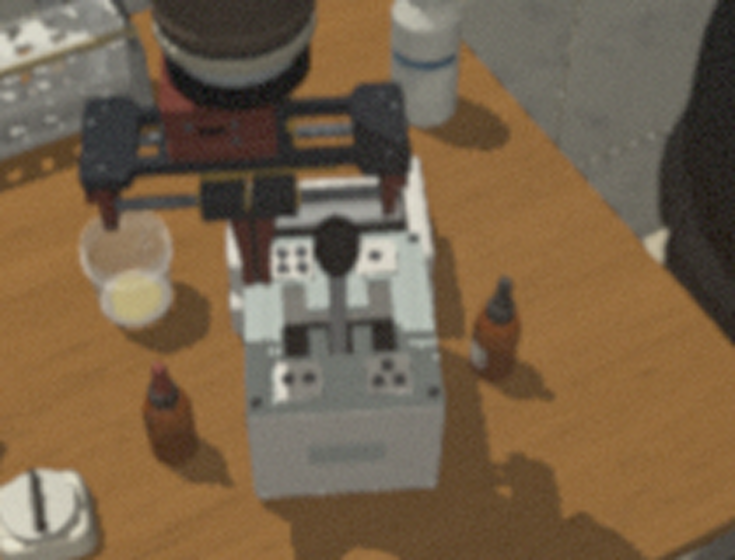

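The lever stands upright in the channel, with its knob at (337,247), and the fingers are to its left at (255,250). Next I push it right.

{"method": "send_rows", "body": {
  "plan": [
    [0,[0,0.04,0],0],
    [0,[0,0.06,0],0],
    [0,[0,0.08,0],0],
    [0,[0,0.1,0],0],
    [0,[0,0.12,0],0],
    [0,[0,0.14,0],0],
    [0,[0,0.16,0],0],
    [0,[0,0.18,0],0],
    [0,[0,0.2,0],0],
    [0,[0,0.215,0],0],
    [0,[0,0.225,0],0],
    [0,[0,0.225,0],0]
  ]
}}

```text
clock: 6.53
tool_pos: [0.489, 0.3495, 0.2439]
ee_rot: [2.984, 0.979, -0.0]
ft_force: [-0.3, 0.1, -0.2]
finger_gap: 0.005
grasp_force: 0.0
```

Run:
```python
from nav import *
s=robot.get_state();print(inh(s["tool_pos"]),s["clock"],s["ft_force"])
```

```text
[  2.6 -17.3 243.9] 6.5333 [-0.33340311  0.12056591 -0.15129968]
```

{"method": "send_rows", "body": {
  "plan": [
    [0,[0,0.007,0],0],
    [0,[0,0.014,0],0],
    [0,[0,0.014,0],0]
  ]
}}

```text
clock: 6.78
tool_pos: [0.491, 0.3468, 0.2441]
ee_rot: [2.984, 0.981, -0.0]
ft_force: [-0.1, 1.0, -0.5]
finger_gap: 0.002
grasp_force: 0.5
```

Run:
```python
from nav import *
s=robot.get_state();print(inh(s["tool_pos"]),s["clock"],s["ft_force"])
grab("scene","s3"); im=cv2.imread("pics/s3.png")[130:290,220:430]; cv2.imwrite("pics/s3c.png",cv2.resize(im,None,fx=3.5,fy=3.5,interpolation=2))
```

```text
[  2.6 -20.7 244.1] 6.7833 [-0.09687622  0.96501997 -0.52722888]
```

View pics/s3c.png

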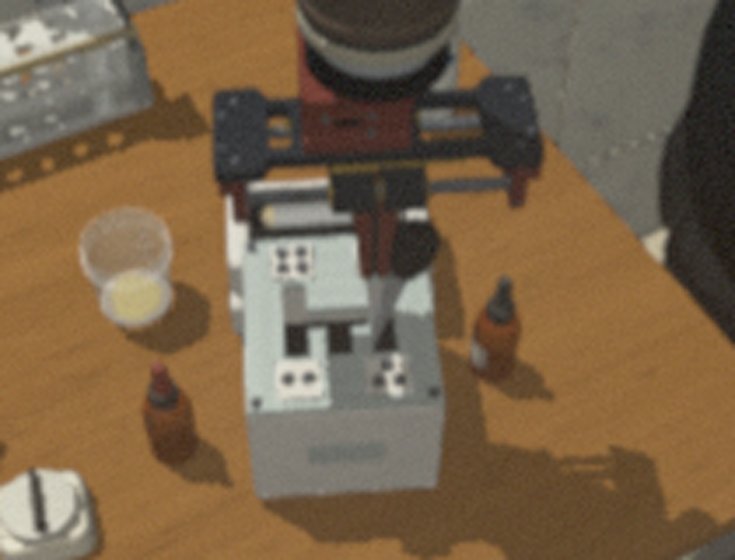

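The lever is at the right end of the channel, with its knob at (415,248). I'll push a few mm more to feel the end wall.

{"method": "send_rows", "body": {
  "plan": [
    [0,[0,0.007,0],0],
    [0,[0,0.01,0],0],
    [0,[0,0.01,0],0]
  ]
}}

```text
clock: 7.08
tool_pos: [0.4927, 0.3444, 0.2441]
ee_rot: [-2.984, -0.981, 0.0]
ft_force: [-0.9, 1.4, -0.5]
finger_gap: 0.004
grasp_force: 0.7
```

{"method": "send_rows", "body": {
  "plan": [
    [0,[0,0.005,0],0],
    [0,[0,0.01,0],0],
    [0,[0,0.01,0],0]
  ]
}}

```text
clock: 7.33
tool_pos: [0.4935, 0.3433, 0.244]
ee_rot: [-2.982, -0.982, 0.001]
ft_force: [-3.3, 4.5, -3.5]
finger_gap: 0.004
grasp_force: 2.8
```

{"method": "send_rows", "body": {
  "plan": [
    [0,[0,-0.05,0],0],
    [0,[0,-0.06,0],0],
    [0,[0.06,-0.06,0],0],
    [0,[0.12,-0.06,0],0],
    [0,[0.17,-0.06,0],0],
    [0,[0.17,-0.06,0],0],
    [0,[0.17,0,0],0],
    [0,[0.17,0.06,0],0],
    [0,[0.17,0.075,0],0],
    [0,[0.17,0.075,0],0],
    [0,[0.17,0.075,0],0]
  ]
}}

```text
clock: 8.25
tool_pos: [0.5485, 0.3542, 0.2443]
ee_rot: [-2.985, -0.98, 0.0]
ft_force: [0.0, -0.6, 0.2]
finger_gap: 0.004
grasp_force: 0.0
```

Run:
```python
from nav import *
s=robot.get_state();print(inh(s["tool_pos"]),s["clock"],s["ft_force"])
M=R.from_rotvec(s["ee_rot"]).as_matrix();print("heading err",A-np.arctan2(M[1,0],M[0,0]))
```

```text
[ 53.3 -48.8 244.3] 8.25 [ 0.02332112 -0.6466372   0.24513327]
heading err -0.0005050397544316132
```

{"method": "send_rows", "body": {
  "plan": [
    [0,[-0.04,0,0],0],
    [0,[-0.06,0,0],0],
    [0,[-0.08,0,0],0],
    [0,[-0.1,0,0],0],
    [0,[-0.12,0,0],0],
    [0,[-0.14,0,0],0],
    [0,[-0.16,0,0],0],
    [0,[-0.18,0,0],0],
    [0,[-0.19,0,0],0],
    [0,[-0.2,0,0],0],
    [0,[-0.2,0,0],0]
  ]
}}

```text
clock: 9.17
tool_pos: [0.5, 0.3177, 0.2438]
ee_rot: [2.983, 0.98, -0.002]
ft_force: [-0.0, 0.9, 0.0]
finger_gap: 0.007
grasp_force: 0.2
```

Run:
```python
from nav import *
s=robot.get_state();print(inh(s["tool_pos"]),s["clock"],s["ft_force"])
```

```text
[ -7.4 -49.5 243.8] 9.1667 [-0.00267542  0.88392023  0.01603875]
```

{"method": "send_rows", "body": {
  "plan": [
    [0,[-0.006,0,0],0],
    [0,[-0.012,0,0],0],
    [0,[-0.012,0,0],0]
  ]
}}

```text
clock: 9.42
tool_pos: [0.498, 0.3161, 0.2439]
ee_rot: [2.984, 0.98, 0.0]
ft_force: [3.0, 2.8, -2.0]
finger_gap: 0.004
grasp_force: 1.5
```

{"method": "send_rows", "body": {
  "plan": [
    [0,[-0.006,0,0],0],
    [0,[-0.01,0,0],0],
    [0,[-0.01,0,0],0]
  ]
}}

```text
clock: 9.67
tool_pos: [0.4969, 0.3154, 0.2443]
ee_rot: [-2.983, -0.98, -0.006]
ft_force: [7.0, 6.1, -6.6]
finger_gap: 0.003
grasp_force: 4.7
```

Run:
```python
from nav import *
s=robot.get_state();print(inh(s["tool_pos"]),s["clock"],s["ft_force"])
```

```text
[-11.3 -49.4 244.3] 9.6667 [ 6.95584586  6.05563896 -6.550469  ]
```

The end is felt: force rises to 9 N and motion stops at x = -11, where I expected it. I'll back off, lift and check.

{"method": "send_rows", "body": {
  "plan": [
    [0,[0.05,0,0],0],
    [0,[0.13,0,0],0],
    [0,[0.2,0,0],0],
    [0,[0.2,0,-0.1],0],
    [0,[0.2,0,-0.22],0],
    [0,[0.32,0,-0.27],0],
    [0,[0.45,0,-0.27],0],
    [0,[0.58,0,-0.27],0],
    [0,[0.6,0,-0.27],0],
    [0,[0.6,0,-0.27],0]
  ]
}}

```text
clock: 10.5
tool_pos: [0.6407, 0.4221, 0.3224]
ee_rot: [2.984, 0.981, -0.006]
ft_force: [0.4, -0.6, 0.8]
finger_gap: 0.003
grasp_force: 0.0
```

Run:
```python
from nav import *
s=robot.get_state();print(inh(s["tool_pos"]),s["clock"],s["ft_force"])
a=grab("scene","s4")["image"][140:280,230:390]; b=grab("top","t4")["image"][110:270,215:395]
a=cv2.resize(a,(480,420),interpolation=2); b=cv2.resize(b,(320,284),interpolation=2)
o=np.zeros((420,800,3),np.uint8); o[:,:480]=a; o[:284,480:]=b; cv2.imwrite("pics/f.png",o)
```

```text
[167.8 -48.7 322.4] 10.5 [ 0.42795941 -0.55418515  0.76747392]
```

View pics/f.png

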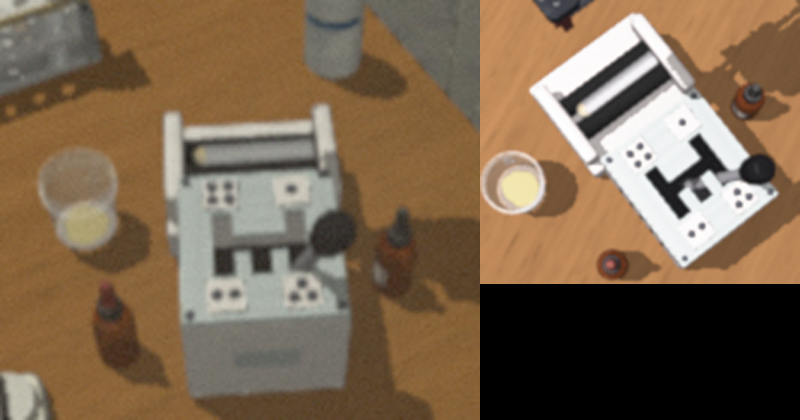

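The lever leans into the right near slot beside the three-stud tag, and the tube and the bottles are undisturbed. I'll check the angle numerically.

Run:
```python
from nav import *
from scipy.optimize import least_squares
ct,cs=[pickle.load(open(f"{n}.pkl","rb")) for n in("t4","s4")]
def cen(c,g,r=17):
    im=c["image"]; x,y=map(int,g); m=np.zeros(im.shape[:2],np.uint8); cv2.circle(m,(x,y),r,1,-1)
    k=cv2.morphologyEx(((im.max(2)<75)&(m>0)).astype(np.uint8),cv2.MORPH_OPEN,np.ones((5,5),np.uint8))
    M=cv2.moments(k,True); return np.array([M["m10"],M["m01"]])/M["m00"],M["m00"]
for c,g in((ct,(370.8,205.8)),(cs,(341,217.7))):
    print(cen(c,g), [proj(c,knob(rw,-.31))[0].round(1).tolist() for rw in(-.15,-.2,-.25)])
```

```text
(array([371.09803922, 204.96470588]), 255.0) [[365.5, 197.8], [368.1, 201.4], [370.7, 205.0]]
(array([340.86705202, 217.52023121]), 173.0) [[340.0, 211.7], [340.4, 214.9], [340.7, 218.2]]
```

The top view gives -0.25 rad and the scene view about -0.24 rad, so the lever is fully home. I'm handing in.

```bash
python3 -c "
from h import *
print(robot.hand_in())"
```

```text
the job is handed in; nothing more can be done
None
```

I pushed the lever from park into the cross channel, right along it, and fully home in the near-right slot with the three-stud tag. It never entered another speed slot, the tube and nearby bottles looked undisturbed in the last pictures, and I handed the job in at about 10.6 s.

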